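Clip the camping mug on the loop of the utensil stand

ROBOT

A 6-joint arm with a two-finger parallel gripper is mounted at the origin on the work surface. World frame = base frame: x ahead of the robot, y to its left, z up, the work surface at z = 0. Lengths are in m, angles in rad, forces in N, time in s.
With the tool pointing down it reaches from about 0.25 to 0.8 m from the base axis. Payload 3.9 kg.
Tool frame: the origin (TCP) lies on the centre line of the jaws, within the pads' length; the fingertips stand 8 mm ahead of it and the grasp point (between the pads) lies 11 mm behind it; z points along the fingers, x is the direction in which the jaws open and shut, and the axes are right-handed (so a half turn about z gives the same grasp; the last joint's range is limited). The gripper opens to 85 mm and grips with 20 to 120 N. Pads are 22 mm wide; open, the fingers measure 114 mm over their backs; the gripper's body (76 mm by 85 mm) begins 54 mm behind the grasp point. The pads swing forward as they close: fully open they stand 13 mm farther back than shut.
Start: joints at [-1.224, 0.26, -0.138, 1.173, 0, 1.571], TCP at [0.178, -0.494, 0.239] pointing down, gripper open.
Joint ranges: [-2.78, 2.78], [-0.83, 1.72], [-1.28, 1.37], [-1.9, 2.12], [-1.57, 1.48], [-3.14, 3.14]. Speed limits (rad/s): [2.57, 2.57, 3.14, 3.14, 3.14, 3.14].

INTERFACE

Orientations are given as a unit quaternion [x, y, z, w].
In Python, from rig import * gives the robot as it stands.
- The arm moves only by the tool step_arm, never from a script. Its argument "increments" is a list of rows, each an object with "claw": the closure in counts, from 0 (fully open) to 255 (shut); "delta_pos": the shift along the tool's x, y, z in mm, a list of three; "delta_rot": the turn, a rotation vector about the tool's x, y, z in degrees, a list of three. A call has 1 to 20 rows; each row is the pose to reach, as a shift and turn from the pose commanded when the call began, along the tool's axes at that moment; what a row does not reach only later rows make up. A row lasts 1/8 s, in which the tool goes at most 62.5 mm and 10.7 degrees, less where a joint would pass 70% of its speed; a pose out of reach is approached as far as the arm can. A call with a gripper value outside its range is refused whole. The fingers move at their own pace and stop on an object; "force" is the grip in N (left out, the last holds). Time passes only in rows, so rows that repeat a pose let the fingers close. It gives the time, the measured TCP pose, the force and the opening at its end, in the units of the state.
- observe(): the state, without advancing time (a new reading comes with each control period).
- grab_frame(name): name is "side" or "top"; returns a dict with "frame" (384x512x3 uint8, red, green, blue), "fx", "fy", "cx", "cy" (pixels), "view" (4x4, takes a point from world to camera coordinates). Camera axes: x right, y down, z forward; pixel columns grow to the right and rows downward; lengths in m; the calibration is good to about 2 mm. A picture is of the moment at which its call begins. There is no depth.
- job_done(): hands the job in, once; it reports no verdict.
Trained networks look in a picture, given as the dict that the camera call returned (one of the last four; its "shot" number tells which), for a name from the list of things; names that differ only in an ending like _2 or _b are one class to them, and where a whole thing is asked for, a point or a joint stands for the part that bears it (a point fixed in the world has none). Each returns a list of dicts, best first, with "score" (0 to 1); they miss things now and then, are a little off and sometimes report something else, mostly with a low value. They report only what shows in the picture. A call takes as long as a camera call.
- cut_out(picture, target): "region" (384x512 bool, what is visible of it) and "extent" ([left, top, width, height] in pixels, round what is visible of it).
The state is a dict: "t": time; "joint_pos": joint angles; "qvel": joint speeds; "joint_torque": joint torques, N m; "position": TCP position; "ee_rot": TCP orientation; "force": force on the tool from outside, world axes, zero at the start; "wrist_torque": the same for the moment, N m; "gripper_width": opening from 0.0 (shut) to 1.0 (fully open).
Only numpy, scipy, OpenCV 4.12 (cv2) and the standard library are available. Lean on these libraries where they do the work, as an engineer would, in place of code of your own. Each camera call takes 0.05 s, during which the arm holds its last target.

TASK

Pick up the camping mug whose handle is a snap hook and hang it on the steel loop of the utensil stand: press the sprung gate of the handle against the loop's cross bar until the bar passes inside and the gate springs shut, then let the mug down so that it hangs from the loop by its handle and let go. The loop is only clamped by hand somewhere along its slot, so feel for it and never push or pull on it or the stand with more than 15 N; leave the other kitchen things where they are.

Things in the scene. Friction and masses are not known exactly. Their poses are not given: they have to be found in the camera images.
- mug: the camping mug: brushed steel, open top, straight wall 64 mm across outside, 3 mm thick, 78 mm high, about 0.18 kg. Origin: centre of its underside; z up its axis; +x points out through the handle's middle. The handle is a snap hook of 6 mm round rod in the x-z plane (y = 0), reaching to x = 71 mm; its bottom arm's underside is level, at height 11 mm, from the wall to x = 62 mm
- handle_mid (a point): the middle of the opening inside the mug's handle: mug frame x = 50 mm, y = 0, height 41 mm; axes of the mug. The clear opening runs from the wall (x = 32 mm) to the gate's inner side (x = 65 mm) and from height 17 mm up to the top arm's underside at 65 mm
- gate_tip (a point): centre of the round tip of the shut gate: mug frame x = 68 mm, y = 0, height 51 mm (tip radius 3 mm). The gate is an upright 6 mm rod hinged at x = 68 mm, height 20 mm. Just over it, at x = 68 mm, the rigid nose hangs from the top arm, its round end at height 55 mm: a bar that meets the nose does not get in. Fixed in the mug: does not swing with the gate
- gate (a joint): gate angle in rad: 0 shut, growing as it is pushed inwards (its only way) to a hard stop at 0.9; a spring shuts it: 3 N near the tip starts it, 4 to 8 N further in. The loop's 7 mm bar, pressed straight in with its centre at mug height 46 to 51 mm, passes the tip once its centre is at mug x = 41 to 46 mm (higher is sooner); at x = 35.5 mm it meets the wall. Lower down the gate jams on its stop
- rack: the utensil stand, fixed: upright grey perforated panel 340 mm long, 250 high, 12 thick, on a wooden foot 150 deep, 300 long, 12 thick. Origin: on the table under the panel's middle; z up; its front looks along -x, y runs along it. On the front at y = 0 an upright slotted strip carries a steel loop (see slot_mid). A turner and tongs hang in front at the ends (y over 110, under -125 mm), a pan behind
- slot_mid (a point): point at rack x = -52 mm, y = 0, 175 mm up; axes of the rack. The loop: a level U of 7 mm rod, legs at y = -22 and 22 mm, in front a straight cross bar along y, its centre line at rack x = -52 mm; between bar and back plate 33 mm is free. The bar's height is NOT given: it is clamped anywhere in the slot, up to 28 mm above or below this point, and must be seen or felt
- plain_mug: an ordinary steel mug, 78 mm across, 85 mm high, with a plain fixed handle on its +y side; leave alone. Origin: centre of its underside
- glass_bowl: a glass bowl, 150 mm across, 65 mm high; leave alone. Origin: centre of its underside
- oil_bottle: an amber bottle, 60 mm across, 155 mm high; leave alone. Origin: centre of its underside
- spice_jar: a small glass jar, 52 mm across, 85 mm high; leave alone. Origin: centre of its underside
- pepper_mill: a wooden pepper mill, 54 mm across, 130 mm high; leave alone. Origin: centre of its underside
- spoon: a wooden spoon 220 mm long, lying on the table; leave alone. Origin: under its middle, x along it

How it is judged:
On the way, in this order (a step that is already met when the one before it is completed fails the run):
1. the gate is pressed open against the loop (value of joint gate above 0.3 rad and contact force between mug and rack above 1 N and height (world z) of mug above 0.05 m), for 0.02 s.
2. the cross bar is inside the handle and the gate has sprung shut behind it (value of joint gate below 0.06 rad and x of handle_mid in the frame of slot_mid between -0.017 and 0.017 m and y of handle_mid in the frame of slot_mid between -0.018 and 0.018 m and z of handle_mid in the frame of slot_mid between -0.06 and 0.06 m), for 0.1 s.
At the end, for the whole second after the job is handed in: The mug hangs at rest (under 0.05 m/s) on the loop, clear of the table, the bar inside its handle and the gate shut (under 0.06 rad); the handle's middle is within 28 mm of the bar's line across the panel, 20 mm along it, and 70 mm below to 20 mm above mid-slot (value of joint gate below 0.06 rad and x of handle_mid in the frame of slot_mid between -0.028 and 0.028 m and y of handle_mid in the frame of slot_mid between -0.02 and 0.02 m and z of handle_mid in the frame of slot_mid between -0.07 and 0.02 m and height (world z) of mug above 0.02 m and contact force between mug and rack above 0.3 N and linear speed of mug below 0.05 m/s); the robot touches nothing.
It fails at once if the mug, in the robot's grip, pushes or pulls on the loop or the stand with more than 15 N (contact force between mug and rack above 15 N and contact force between the fingers and mug above 0.5 N).
It fails at once if the robot presses on the stand or its loop with more than 15 N (contact force between any of the fingers, the arm and rack above 15 N).
It fails at once if another kitchen thing is moved more than 25 mm or tipped over (distance of any of plain_mug, glass_bowl, oil_bottle, spice_jar, pepper_mill, spoon from where it was at the start of the episode above 0.025 m or angle between any of plain_mug, glass_bowl, oil_bottle, spice_jar, pepper_mill, spoon's own z axis and vertical above 0.5 rad).
It also fails if it takes over 64 s, if anything falls off the work surface, if the arm or the gripper's body presses on something with over 40 N, if the wrist force passes 120 N, or if a joint passes its speed limit or range.

## Working session

There is one attempt and no reset: what is moved stays moved. The work goes in short steps, Python scripts to look and compute and a tool call to move; the robot and the scene stay as the last step left them, time stands still between calls to the robot, and variables do not carry over. Pictures are saved under pics/ and viewed, and the job is handed in when it is done.

Besides the shell and the picture viewer there is one more tool, called after "Emit:" as name(argument=value, ...) on one line, values as JSON. step_arm: Moves the arm, as the interface text tells. Its arguments: {"type":"object","properties":{"increments":{"type":"array"},"force":{"type":"number"}},"required":["increments"]}

```bash
mkdir -p pics; ls
python3 - <<'E'
from rig import *
import cv2,numpy as np,pickle
print(observe())
for n in("side","top"):
    p=grab_frame(n); pickle.dump(p,open(f"{n}0.pkl","wb"))
    print(n,p["fx"],p["fy"],p["cx"],p["cy"],np.round(p["view"],4).tolist())
    cv2.imwrite(f"pics/{n}0.png",cv2.resize(p["frame"][:,:,::-1],(800,600),interpolation=cv2.INTER_CUBIC))
    for t in("mug","rack","gate","plain_mug","glass_bowl","oil_bottle","spice_jar","pepper_mill","spoon"):
        print(t,[(round(r["score"],2),[int(v) for v in r["extent"]]) for r in cut_out(p,t)[:2]])
E
```

```text
pics
{'t': 0.0, 'joint_pos': array([-1.22397597e+00,  2.60668032e-01, -1.39376770e-01,  1.17269056e+00,
        3.63335276e-06,  1.57082045e+00]), 'qvel': array([ 0.00156916,  0.00078393,  0.00110451, -0.00028211, -0.00047111,
        0.00125113]), 'joint_torque': array([-1.93745924e-03, -4.05674458e+01,  2.53922492e+01,  1.87932694e-02,
        7.79092989e-05, -8.51467643e-07]), 'position': array([ 0.17822738, -0.49311485,  0.23847035]), 'ee_rot': array([ 8.18500230e-01, -5.74505382e-01, -7.92520724e-04, -5.58461300e-04]), 'force': array([ 0.56181254, -0.56027486,  0.01083837]), 'wrist_torque': array([-0.01393271, -0.00065845, -0.03240742]), 'gripper_width': 0.9969799803239099}
side 456.1943358287216 456.1943358287216 250.56043169640358 184.87222254052276 [[0.9997, -0.0227, -0.0074, -0.5047], [-0.0177, -0.4971, -0.8675, 0.1155], [0.016, 0.8674, -0.4973, 1.3718], [0.0, 0.0, 0.0, 1.0]]
mug [(0.82, [215, 206, 23, 33]), (0.4, [213, 97, 83, 97])]
rack [(0.96, [208, 98, 87, 97])]
gate []
plain_mug [(0.94, [280, 204, 30, 38])]
glass_bowl [(0.73, [272, 173, 47, 33]), (0.3, [192, 258, 21, 44])]
oil_bottle [(0.75, [245, 249, 26, 65]), (0.18, [210, 97, 82, 97])]
spice_jar [(0.71, [192, 259, 24, 45])]
pepper_mill [(0.9, [277, 257, 28, 50]), (0.3, [207, 93, 90, 103])]
spoon [(0.69, [190, 203, 70, 9])]
top 400.0615646470812 400.0615646470812 254.9753048934191 192.26949205187574 [[-0.0196, -0.9996, -0.0195, 0.0248], [-0.9855, 0.0226, -0.168, 0.5084], [0.1684, 0.0159, -0.9856, 1.0003], [0.0, 0.0, 0.0, 1.0]]
mug [(0.61, [264, 206, 41, 26])]
rack [(0.89, [67, 120, 138, 131]), (0.57, [268, 126, 39, 36])]
gate [(0.38, [267, 205, 36, 25])]
plain_mug [(0.97, [265, 125, 44, 37])]
glass_bowl [(0.88, [198, 112, 57, 56])]
oil_bottle [(0.73, [378, 173, 40, 28]), (0.39, [267, 206, 38, 27])]
spice_jar [(0.74, [369, 224, 27, 26])]
pepper_mill [(0.77, [373, 139, 33, 32])]
spoon [(0.72, [227, 184, 27, 78]), (0.49, [198, 111, 59, 60])]
```

View pics/side0.png

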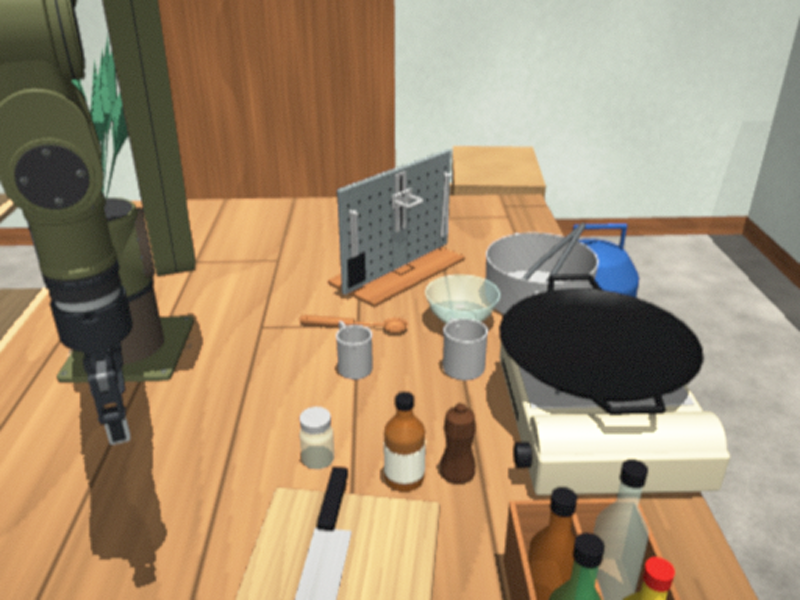

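View pics/top0.png

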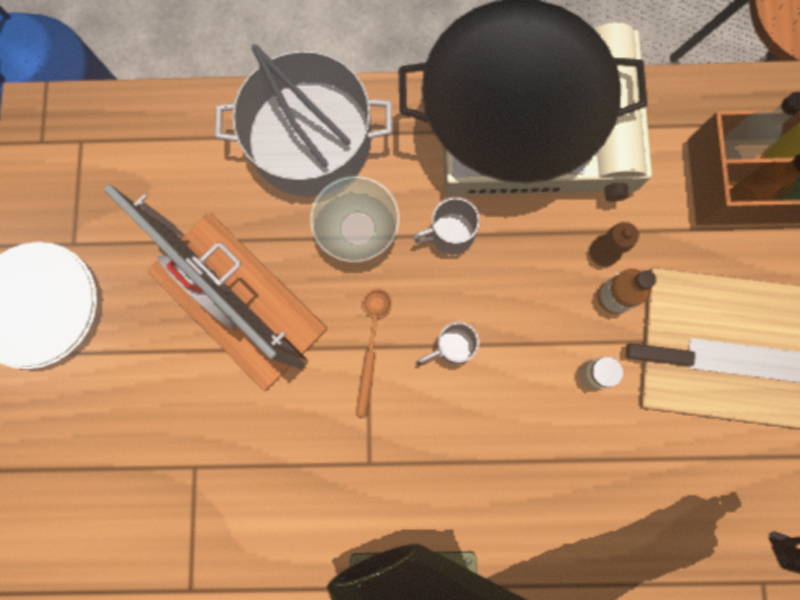

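Run:
```python
import cv2,numpy as np,pickle
for n,(l,t,w,h) in {"side":(200,90,110,120),"top":(60,115,250,140)}.items():
    f=pickle.load(open(f"{n}0.pkl","rb"))["frame"][:,:,::-1][t:t+h,l:l+w]
    s=min(800//w,600//h)
    cv2.imwrite(f"pics/{n}0crop.png",cv2.resize(f,None,fx=s,fy=s,interpolation=cv2.INTER_CUBIC)); print(s)
f=pickle.load(open("top0.pkl","rb"))["frame"][:,:,::-1][190:250,250:320]
cv2.imwrite("pics/top0mug.png",cv2.resize(f,None,fx=10,fy=10,interpolation=cv2.INTER_CUBIC))
f=pickle.load(open("side0.pkl","rb"))["frame"][:,:,::-1][195:250,195:255]
cv2.imwrite("pics/side0mug.png",cv2.resize(f,None,fx=10,fy=10,interpolation=cv2.INTER_CUBIC))
```

```text
5
3
```

View pics/side0crop.png

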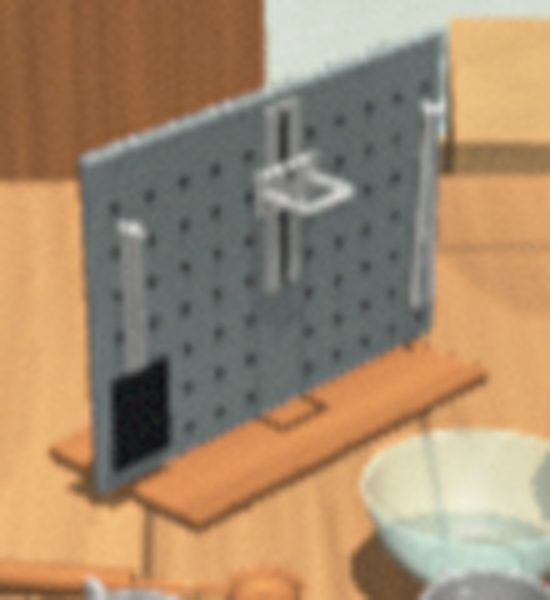

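View pics/top0crop.png

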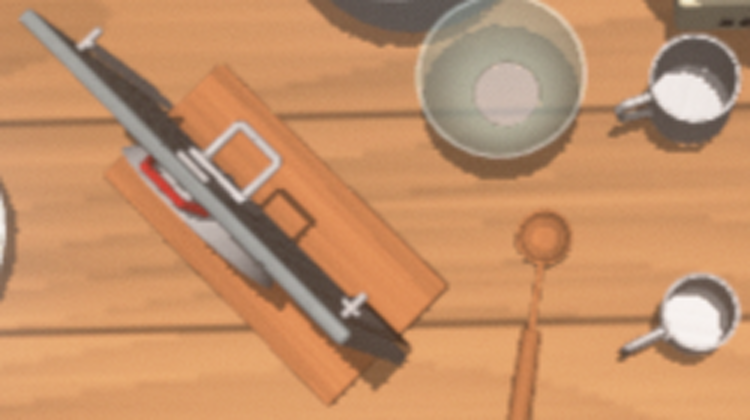

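View pics/top0mug.png

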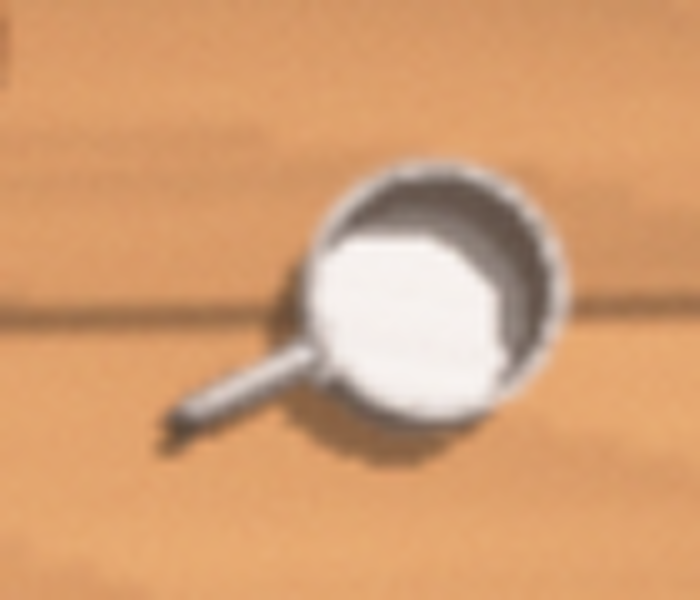

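View pics/side0mug.png

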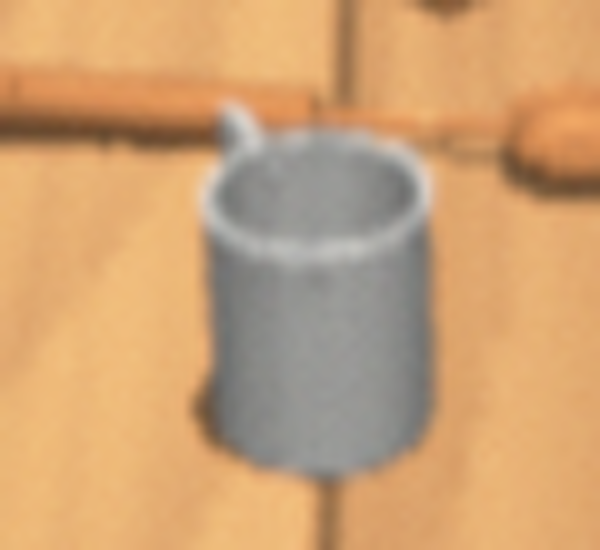

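The snap-hook mug is the smaller one, at about (285,219) in the top image and (226,222) in the side image. Its handle points to +y and slightly −x. The rack front faces world (+x,−y), with the loop at top px (140,167) and side px (261,127). I'll zoom in to pick points.

```bash
cat > h.py <<'E'
import cv2,numpy as np
def crop(f,l,t,w,h,s,name,step=10):
    im=cv2.resize(f[t:t+h,l:l+w,::-1],None,fx=s,fy=s,interpolation=cv2.INTER_CUBIC)
    for c in range((l//step+1)*step,l+w,step):
        x=int((c-l+.5)*s); cv2.line(im,(x,0),(x,6),(0,0,255),1); cv2.putText(im,str(c),(x-10,16),0,.35,(0,0,255),1)
    for r in range((t//step+1)*step,t+h,step):
        y=int((r-t+.5)*s); cv2.line(im,(0,y),(6,y),(0,0,255),1); cv2.putText(im,str(r),(8,y+4),0,.35,(0,0,255),1)
    cv2.imwrite(f"pics/{name}.png",im)
def proj(p,X):
    X=np.atleast_2d(X); c=X@np.array(p["view"])[:3,:3].T+np.array(p["view"])[:3,3]
    return np.c_[p["fx"]*c[:,0]/c[:,2]+p["cx"],p["fy"]*c[:,1]/c[:,2]+p["cy"]]
E
python3 - <<'E'
from h import *
import pickle
s=pickle.load(open("side0.pkl","rb"))["frame"];t=pickle.load(open("top0.pkl","rb"))["frame"]
crop(s,205,92,95,105,5,"s1")
crop(s,245,105,40,40,14,"s2",5)
crop(t,60,112,75,75,8,"t1",5)
crop(t,118,140,95,75,8,"t2",5)
crop(t,115,145,45,45,12,"t3",5)
E
```

```text
(no output)
```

View pics/s1.png

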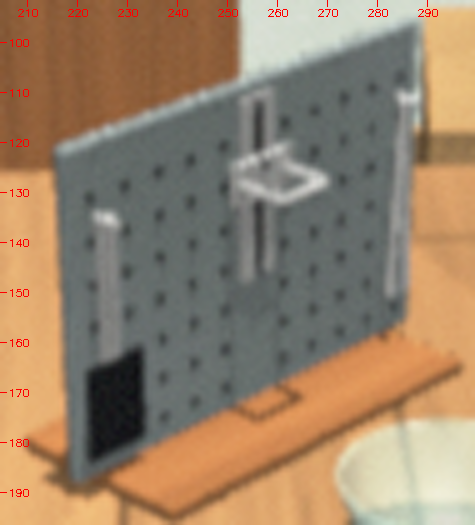

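View pics/s2.png

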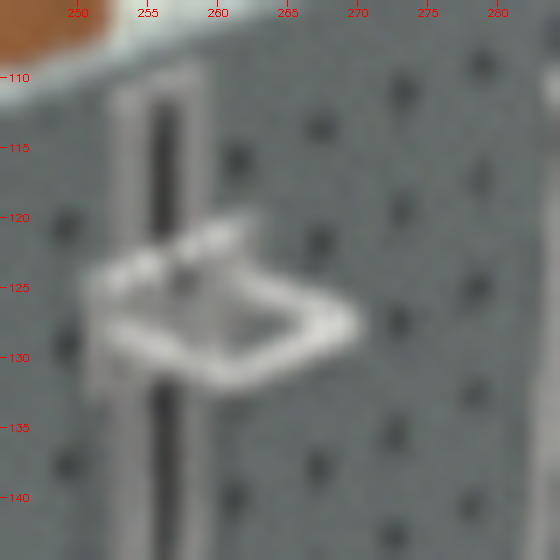

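View pics/t1.png

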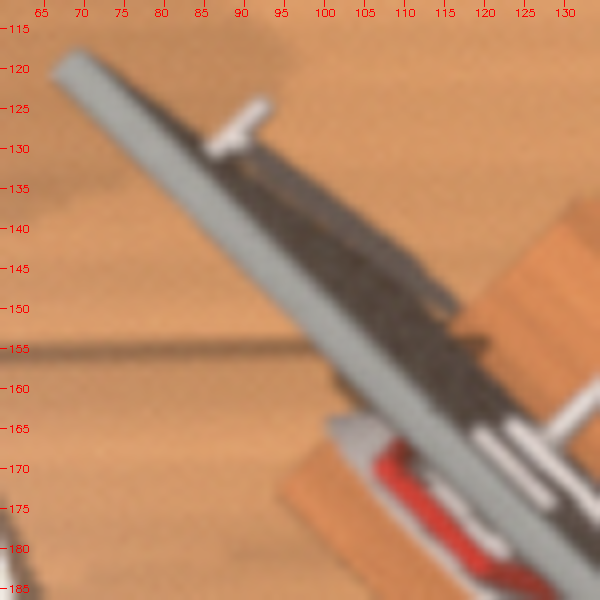

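View pics/t2.png

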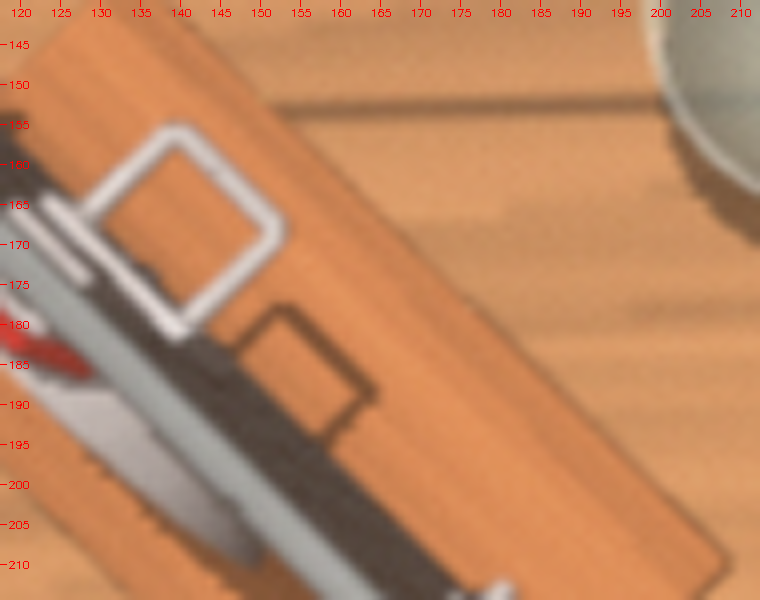

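View pics/t3.png

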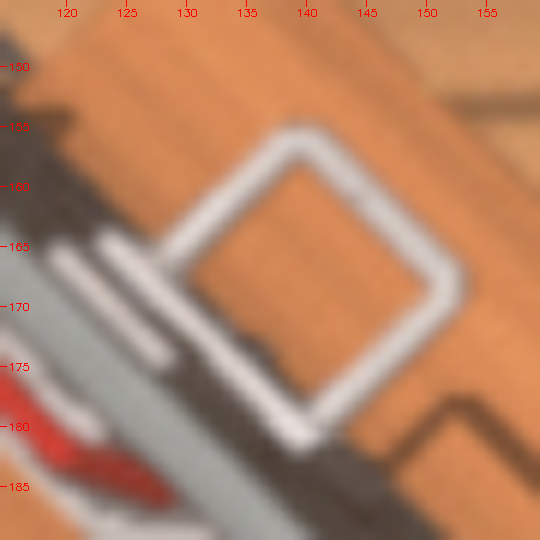

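```bash
cat > fit.py <<'E'
from h import *
import pickle
from scipy.optimize import least_squares
S=pickle.load(open("side0.pkl","rb"));T=pickle.load(open("top0.pkl","rb"))
# params: x,y,yaw,h, footx(front), ; picks: (cam, rackpoint func, px, w)
P=[(T,lambda q:(-.052,-.022,q[3]),(139.5,156.2),2),(T,lambda q:(-.052,.022,q[3]),(152.2,167.5),2),
(T,lambda q:(-.006,-.17,.25),(69,117.7),1),(T,lambda q:(.006,-.17,.25),(66,120.7),1),
(T,lambda q:(-.006,.17,.25),(176,223),.7),(T,lambda q:(.006,.17,.25),(171.5,228.5),.7),
(T,lambda q:(q[4],.15,.012),(209,209.5),1),(T,lambda q:(q[4],-.15,.012),(134,136.5),.7),(T,lambda q:(q[4]+.15,.15,.012),(170,250),.7),
(S,lambda q:(-.052,.022,q[3]),(261,131.4),2),(S,lambda q:(-.052,-.022,q[3]),(268.7,127.5),2),
(S,lambda q:(-.006,.17,.25),(217,122.8),1),(S,lambda q:(-.006,-.17,.25),(287,98),.7),(S,lambda q:(-.006,.17,.0),(219.5,188.5),.7),
(S,lambda q:(q[4],.15,.0),(240,195.5),.7),(S,lambda q:(q[4],-.15,.012),(297.3,165),.7)]
def W(q,X):
    c,s=np.cos(q[2]),np.sin(q[2]); return np.array([q[0]+c*X[0]-s*X[1],q[1]+s*X[0]+c*X[1],X[2]])
def res(q): return np.concatenate([w*(proj(c,W(q,f(q)))[0]-px) for c,f,px,w in P])
if __name__=="__main__":
    r=least_squares(res,[.5,.3,2.36,.175,-.075],x_scale=[.1,.1,.1,.1,.1],loss="soft_l1")
    print(r.x,np.degrees(r.x[2])); print(np.round(res(r.x).reshape(-1,2),2).tolist())
    print("bar",W(r.x,(-.052,0,r.x[3])))
    J=r.jac; print(np.sqrt(np.diag(np.linalg.inv(J.T@J)))*.5)
E
python3 fit.py
cat > fitmug.py <<'E'
from rig import *
from h import *
import pickle
from scipy.optimize import minimize
def mugmask(p,q):
    c,s=np.cos(q[2]),np.sin(q[2]); R=np.array([[c,-s,0],[s,c,0],[0,0,1]]); t=np.array([q[0],q[1],0])
    K=8; m=np.zeros((384*2,512*2),np.uint8)
    def dr(X):
        u=proj(p,X@R.T+t); h=cv2.convexHull(((u*2+.5)*16).astype(np.int32)); cv2.fillConvexPoly(m,h,1,shift=4)
    a=np.linspace(0,2*np.pi,40); circ=np.c_[np.cos(a),np.sin(a),0*a]*.032
    dr(np.r_[circ,circ+[0,0,.078]])
    sp=[np.array([np.cos(b)*np.cos(d),np.sin(b)*np.cos(d),np.sin(d)])*.003 for b in np.linspace(0,6.28,8) for d in (-1.5,-.8,0,.8,1.5)]
    sp=np.array(sp)
    V=np.array([[.032,0,.068],[.06,0,.068],[.068,0,.06],[.068,0,.02],[.062,0,.014],[.032,0,.014]])
    for A,B in zip(V[:-1],V[1:]): dr(np.r_[sp+A,sp+B])
    return cv2.resize(m.astype(np.float32),(512,384),interpolation=cv2.INTER_AREA)
S=grab_frame("side");T=grab_frame("top")
M=[]
for p,c in((S,(226,222)),(T,(285,219))):
    r=[k for k in cut_out(p,"mug") if k["region"][c[1]-3:c[1]+4,c[0]-3:c[0]+4].any()][0]
    M.append((p,r["region"].astype(np.float32))); print(r["score"],r["region"].sum())
def cost(q): return sum(np.abs(mugmask(p,q)-m).sum() for p,m in M)
best=None
for yaw in np.radians([100,120,140]):
    r=minimize(cost,[.36,-.04,yaw],method="Nelder-Mead",options=dict(initial_simplex=np.array([[.36,-.04,yaw],[.38,-.04,yaw],[.36,-.06,yaw],[.36,-.04,yaw+.3]]),xatol=1e-4,fatol=.05,maxiter=400))
    print(r.x,np.degrees(r.x[2]),r.fun)
    if best is None or r.fun<best.fun: best=r
for (p,m),n in zip(M,("side","top")):
    mm=mugmask(p,best.x); f=p["frame"].copy()
    cn,_=cv2.findContours((mm>.5).astype(np.uint8),cv2.RETR_LIST,cv2.CHAIN_APPROX_NONE)
    big=cv2.resize(f,None,fx=8,fy=8,interpolation=cv2.INTER_CUBIC)
    for M_,col in((mm,(255,0,0)),(m,(0,255,0))):
        B=cv2.resize(M_,None,fx=8,fy=8); cn,_=cv2.findContours((B>.5).astype(np.uint8),cv2.RETR_LIST,cv2.CHAIN_APPROX_NONE); cv2.drawContours(big,cn,-1,col,1)
    c=(226,222) if n=="side" else (285,219)
    cv2.imwrite(f"pics/mf_{n}.png",big[(c[1]-30)*8:(c[1]+30)*8,(c[0]-32)*8:(c[0]+32)*8,::-1])
E
python3 fitmug.py
```

```text
[ 0.52385862  0.29701065  2.35213764  0.18491593 -0.07597955] 134.76755979436373
[[-0.15, -1.1], [0.66, 2.18], [-0.36, -0.7], [-1.49, 0.11], [0.65, 1.86], [0.87, 0.94], [0.35, -0.23], [-0.5, -1.27], [-0.68, -0.02], [-0.79, -0.19], [1.68, 0.01], [0.02, -1.18], [0.71, -2.04], [0.56, 2.1], [-0.52, 0.83], [-0.21, -1.38]]
bar [0.5604787  0.26009224 0.18491593]
[0.00047377 0.00047622 0.00371815 0.00069455 0.00117165]
0.9 786
0.78 647
[ 0.43528186 -0.07885718  2.01179608] 115.26742446276475 85.5
[ 0.43529325 -0.0788504   0.96035645] 55.02437125585715 273.25
[ 0.43513651 -0.07871934  0.84401289] 48.35837630553603 279.75
```

View pics/mf_side.png

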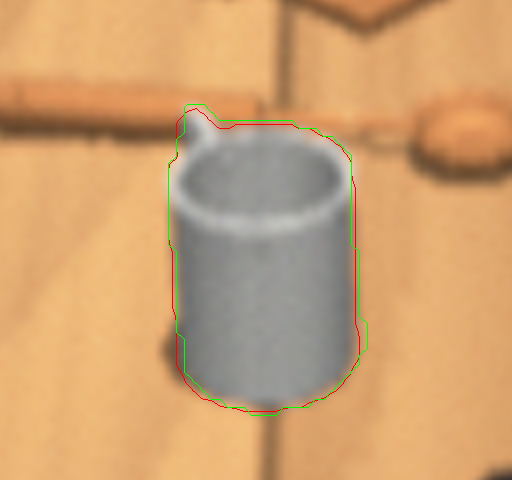

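View pics/mf_top.png

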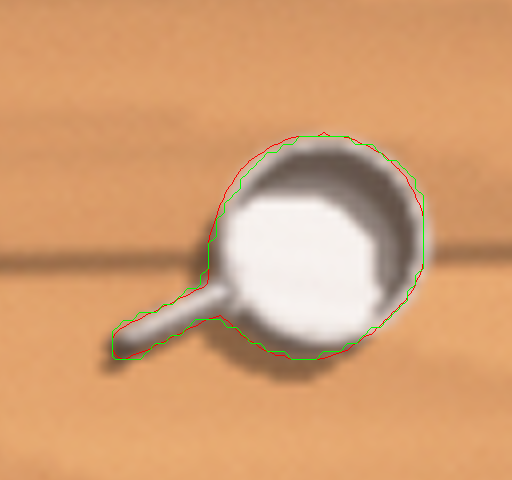

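The mug fits well: (0.435,−0.079), yaw 115.3°, with the red and green outlines matching within about 1 px. The loop bar is near (0.5605,0.260), z≈0.185, and the rack yaw is ≈134.8°. Next I'll work out the move to above the mug.

```bash
cat > go.py <<'E'
import sys
from rig import *
import numpy as np
from scipy.spatial.transform import Rotation as Ro
def tgt(a,tilt=0):
    a=np.radians(a); x=np.array([np.cos(a),np.sin(a),0]); z=np.array([0,0,-1.]); return Ro.from_matrix(np.c_[x,np.cross(z,x),z])
def delta(p,a):
    o=observe(); R=Ro.from_quat(o["ee_rot"])
    print("t",round(o["t"],3),"pos",np.round(o["position"],4),"F",np.round(o["force"],2),"w",round(o["gripper_width"],3))
    print("q",np.round(o["joint_pos"],2))
    print("dpos mm",np.round(R.inv().apply(np.array(p)-o["position"])*1000,1),"drot deg",np.round(np.degrees((R.inv()*tgt(a)).as_rotvec()),1))
if __name__=="__main__": v=list(map(float,sys.argv[1:])); delta(v[:3],v[3])
E
python3 go.py .4353 -.0788 .15 25.3
```

```text
t 1.2 pos [ 0.1784 -0.4938  0.2393] F [ 0.05  0.38 -1.02] w 1.001
q [-1.22  0.26 -0.14  1.17  0.    1.57]
dpos mm [-302.9 -382.6   89.3] drot deg [  0.   -0.  -95.4]
```

Emit:
step_arm(increments=[{"claw": 0, "delta_pos": [-303, -383, 20], "delta_rot": [0, 0, -95.4]}, {"claw": 0, "delta_pos": [-303, -383, 20], "delta_rot": [0, 0, -95.4]}, {"claw": 0, "delta_pos": [-303, -383, 20], "delta_rot": [0, 0, -95.4]}, {"claw": 0, "delta_pos": [-303, -383, 20], "delta_rot": [0, 0, -95.4]}, {"claw": 0, "delta_pos": [-303, -383, 20], "delta_rot": [0, 0, -95.4]}, {"claw": 0, "delta_pos": [-303, -383, 20], "delta_rot": [0, 0, -95.4]}, {"claw": 0, "delta_pos": [-303, -383, 50], "delta_rot": [0, 0, -95.4]}, {"claw": 0, "delta_pos": [-303, -383, 89], "delta_rot": [0, 0, -95.4]}, {"claw": 0, "delta_pos": [-303, -383, 89], "delta_rot": [0, 0, -95.4]}, {"claw": 0, "delta_pos": [-303, -383, 89], "delta_rot": [0, 0, -95.4]}, {"claw": 0, "delta_pos": [-303, -383, 89], "delta_rot": [0, 0, -95.4]}], force=60)

```text
t: 2.58
position: [0.4359, -0.0791, 0.1509]
ee_rot: [0.976, 0.217, 0.0, 0.0]
force: [0.5, 0.0, 0.3]
gripper_width: 0.997
```

```bash
python3 go.py .4353 -.0788 .042 25.3
```

```text
t 2.575 pos [ 0.4359 -0.0791  0.1509] F [0.48 0.05 0.27] w 0.997
q [-0.18  0.18 -0.49  0.9  -0.    0.95]
dpos mm [ -0.5  -0.6 108.9] drot deg [ 0.  -0.  -0.2]
```

Emit:
step_arm(increments=[{"claw": 0, "delta_pos": [-0.5, -0.5, 55], "delta_rot": [0, 0, -0.2]}, {"claw": 0, "delta_pos": [-0.5, -0.5, 90], "delta_rot": [0, 0, -0.2]}, {"claw": 0, "delta_pos": [-0.5, -0.5, 109], "delta_rot": [0, 0, -0.2]}, {"claw": 0, "delta_pos": [-0.5, -0.5, 109], "delta_rot": [0, 0, -0.2]}, {"claw": 120, "delta_pos": [-0.5, -0.5, 109], "delta_rot": [0, 0, -0.2]}, {"claw": 200, "delta_pos": [-0.5, -0.5, 109], "delta_rot": [0, 0, -0.2]}, {"claw": 200, "delta_pos": [-0.5, -0.5, 109], "delta_rot": [0, 0, -0.2]}, {"claw": 200, "delta_pos": [-0.5, -0.5, 109], "delta_rot": [0, 0, -0.2]}, {"claw": 200, "delta_pos": [-0.5, -0.5, 109], "delta_rot": [0, 0, -0.2]}])

```text
t: 3.7
position: [0.4361, -0.0792, 0.0432]
ee_rot: [0.976, 0.22, 0.001, 0.001]
force: [-1.6, -1.3, 5.0]
gripper_width: 0.746
```

Run:
```python
from rig import *
from h import *
T=grab_frame("top");S=grab_frame("side")
crop(T["frame"],250,180,70,60,10,"t_g",10); crop(S["frame"],190,170,75,80,7,"s_g",10)
o=observe();print(o["position"],o["force"],o["gripper_width"],o["t"])
```

```text
[ 0.43613786 -0.07916882  0.04319325] [-1.13373224 -1.60460732  5.5559454 ] 0.7451714683812507 3.8
```

View pics/t_g.png

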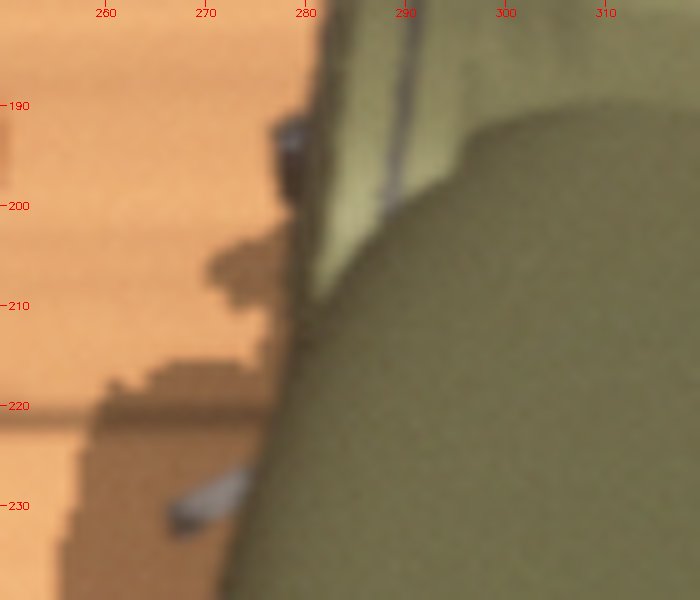

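View pics/s_g.png

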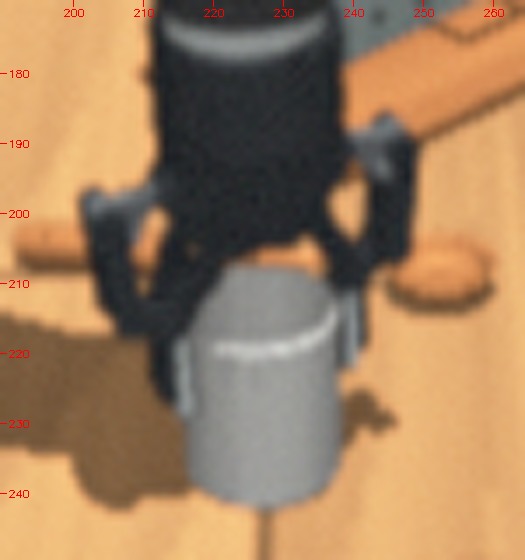

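The mug is gripped between the pads at width 0.746, which is about 63.5 mm. I'll lift it and carry it over the loop.

Emit:
step_arm(increments=[{"claw": 200, "delta_pos": [0, 0, -50], "delta_rot": [0, 0, 0]}, {"claw": 200, "delta_pos": [0, 0, -110], "delta_rot": [0, 0, 0]}, {"claw": 200, "delta_pos": [0, 0, -170], "delta_rot": [0, 0, 0]}, {"claw": 200, "delta_pos": [0, 0, -215], "delta_rot": [0, 0, 0]}, {"claw": 200, "delta_pos": [0, 0, -215], "delta_rot": [0, 0, 0]}])

```text
t: 4.42
position: [0.4378, -0.079, 0.2613]
ee_rot: [0.975, 0.22, 0.005, 0.002]
force: [0.2, -0.4, -2.5]
gripper_width: 0.747
```

```bash
python3 go.py .5943 .2260 .255 44.8
```

```text
t 4.425 pos [ 0.4378 -0.079   0.2613] F [ 0.17 -0.4  -2.51] w 0.747
q [-0.18  0.11 -0.28  1.18 -0.    0.95]
dpos mm [ 272.3 -208.2    7.4] drot deg [  0.4  -0.4 -19.4]
```

Emit:
step_arm(increments=[{"claw": 200, "delta_pos": [45, -35, 0], "delta_rot": [0, 0, -4]}, {"claw": 200, "delta_pos": [90, -70, 0], "delta_rot": [0, 0, -8]}, {"claw": 200, "delta_pos": [135, -104, 0], "delta_rot": [0, 0, -12]}, {"claw": 200, "delta_pos": [180, -138, 0], "delta_rot": [0, 0, -16]}, {"claw": 200, "delta_pos": [220, -168, 0], "delta_rot": [0, 0, -19.4]}, {"claw": 200, "delta_pos": [250, -191, 3], "delta_rot": [0.2, -0.2, -19.4]}, {"claw": 200, "delta_pos": [268, -205, 5], "delta_rot": [0.3, -0.3, -19.4]}, {"claw": 200, "delta_pos": [272, -208, 7], "delta_rot": [0.4, -0.4, -19.4]}, {"claw": 200, "delta_pos": [272, -208, 7], "delta_rot": [0.4, -0.4, -19.4]}, {"claw": 200, "delta_pos": [272, -208, 7], "delta_rot": [0.4, -0.4, -19.4]}])

```text
t: 5.68
position: [0.5905, 0.2252, 0.2494]
ee_rot: [0.925, 0.381, -0.005, -0.002]
force: [0.3, 0.2, -1.5]
gripper_width: 0.749
```

```bash
python3 - <<'E'
from rig import *
from h import *
import pickle
T=grab_frame("top");S=grab_frame("side")
pickle.dump((T,S),open("c1.pkl","wb"))
crop(T["frame"],100,100,110,100,7,"t_c",10); crop(S["frame"],215,70,110,85,7,"s_c",10)
E
python3 go.py .5943 .2260 .2257 44.8
```

```text
t 5.775 pos [0.5908 0.2254 0.2497] F [-0.06  0.03 -1.54] w 0.748
q [0.36 0.45 0.18 1.31 0.   1.15]
dpos mm [ 3.   2.2 24. ] drot deg [-0.4  0.3  0. ]
```

View pics/t_c.png

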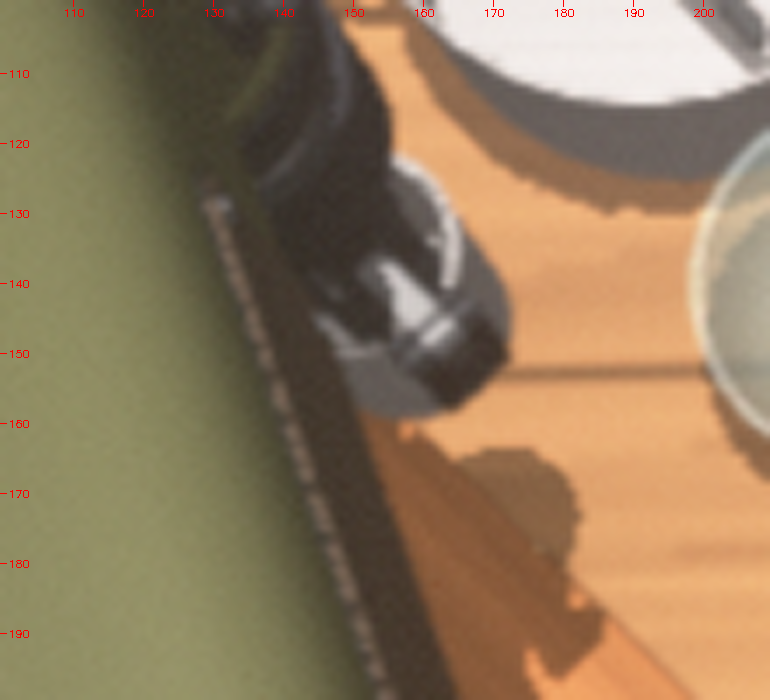

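View pics/s_c.png

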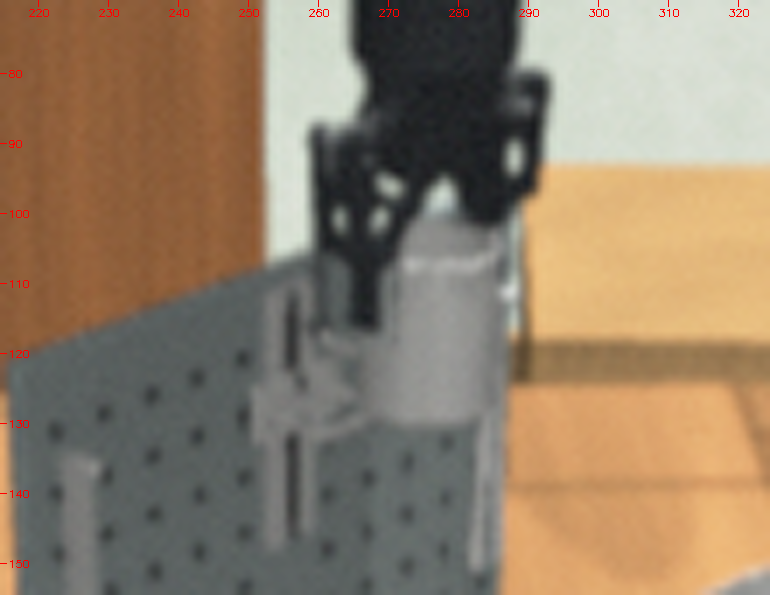

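The mug sits above the loop with the handle over the bar (side px about (262,122)). I'll lower it gently to feel for the bar.

Emit:
step_arm(increments=[{"claw": 200, "delta_pos": [3, 2, 8], "delta_rot": [-0.4, 0.3, 0]}, {"claw": 200, "delta_pos": [3, 2, 16], "delta_rot": [-0.4, 0.3, 0]}, {"claw": 200, "delta_pos": [3, 2, 22], "delta_rot": [-0.4, 0.3, 0]}, {"claw": 200, "delta_pos": [3, 2, 22], "delta_rot": [-0.4, 0.3, 0]}, {"claw": 200, "delta_pos": [3, 2, 22], "delta_rot": [-0.4, 0.3, 0]}])

```text
t: 6.4
position: [0.5945, 0.2272, 0.2273]
ee_rot: [0.924, 0.382, -0.0, -0.0]
force: [0.4, 0.4, -2.0]
gripper_width: 0.745
```

```bash
python3 go.py .5943 .2260 .2257 44.8
```

```text
t 6.4 pos [0.5945 0.2272 0.2273] F [ 0.43  0.41 -2.  ] w 0.745
q [0.36 0.46 0.13 1.25 0.   1.15]
dpos mm [-1.   0.7  1.6] drot deg [-0.1  0.   0.1]
```

Emit:
step_arm(increments=[{"claw": 200, "delta_pos": [0, 0, 1], "delta_rot": [0, 0, 0]}, {"claw": 200, "delta_pos": [0, 0, 2], "delta_rot": [0, 0, 0]}, {"claw": 200, "delta_pos": [0, 0, 3], "delta_rot": [0, 0, 0]}])

```text
t: 6.78
position: [0.5945, 0.2272, 0.2243]
ee_rot: [0.924, 0.382, -0.0, -0.0]
force: [0.4, 0.5, -0.9]
gripper_width: 0.752
```

Emit:
step_arm(increments=[{"claw": 200, "delta_pos": [0, 0, 0.5], "delta_rot": [0, 0, 0]}, {"claw": 200, "delta_pos": [0, 0, 1], "delta_rot": [0, 0, 0]}])

```text
t: 7.02
position: [0.5944, 0.2271, 0.2232]
ee_rot: [0.924, 0.382, -0.0, -0.0]
force: [-0.2, -0.4, -1.8]
gripper_width: 0.743
```

Emit:
step_arm(increments=[{"claw": 200, "delta_pos": [0, 0, 0.5], "delta_rot": [0, 0, 0]}, {"claw": 200, "delta_pos": [0, 0, 1], "delta_rot": [0, 0, 0]}])

```text
t: 7.28
position: [0.5944, 0.2271, 0.2222]
ee_rot: [0.924, 0.382, -0.0, -0.0]
force: [0.7, -0.1, -2.1]
gripper_width: 0.745
```

Emit:
step_arm(increments=[{"claw": 200, "delta_pos": [0, 0, 0.5], "delta_rot": [0, 0, 0]}, {"claw": 200, "delta_pos": [0, 0, 1], "delta_rot": [0, 0, 0]}])

```text
t: 7.52
position: [0.5944, 0.2271, 0.2212]
ee_rot: [0.924, 0.382, -0.0, -0.0]
force: [0.4, -0.2, -1.7]
gripper_width: 0.747
```

Emit:
step_arm(increments=[{"claw": 200, "delta_pos": [0, 0, 0.5], "delta_rot": [0, 0, 0]}, {"claw": 200, "delta_pos": [0, 0, 1], "delta_rot": [0, 0, 0]}])

```text
t: 7.78
position: [0.5944, 0.2272, 0.2202]
ee_rot: [0.924, 0.382, -0.0, -0.0]
force: [1.4, -0.6, -0.6]
gripper_width: 0.749
```

Emit:
step_arm(increments=[{"claw": 200, "delta_pos": [0, 0, 0.4], "delta_rot": [0, 0, 0]}, {"claw": 200, "delta_pos": [0, 0, 0.8], "delta_rot": [0, 0, 0]}])

```text
t: 8.02
position: [0.5944, 0.2271, 0.2195]
ee_rot: [0.924, 0.382, -0.0, -0.0]
force: [0.2, -0.9, -1.3]
gripper_width: 0.748
```

Emit:
step_arm(increments=[{"claw": 200, "delta_pos": [0, 0, 0.4], "delta_rot": [0, 0, 0]}, {"claw": 200, "delta_pos": [0, 0, 0.8], "delta_rot": [0, 0, 0]}])

```text
t: 8.28
position: [0.5946, 0.2271, 0.2191]
ee_rot: [0.924, 0.382, -0.0, -0.0]
force: [0.1, -1.3, 1.7]
gripper_width: 0.748
```

Emit:
step_arm(increments=[{"claw": 200, "delta_pos": [0, 0, 0.4], "delta_rot": [0, 0, 0]}, {"claw": 200, "delta_pos": [0, 0, 0.8], "delta_rot": [0, 0, 0]}])

```text
t: 8.52
position: [0.5947, 0.227, 0.2187]
ee_rot: [0.924, 0.382, 0.0, -0.0]
force: [0.1, -2.0, 4.9]
gripper_width: 0.749
```

Contact: the force rises about 8 N/mm below TCP z≈0.2195, so the bar centre is at z≈0.184 (camera said 0.185). I'll lift, retreat along tool +y, and lower so the bar sits at mug height ≈48.7 mm.

Emit:
step_arm(increments=[{"claw": 200, "delta_pos": [0, 0, -5], "delta_rot": [0, 0, 0]}, {"claw": 200, "delta_pos": [0, 20, -5], "delta_rot": [0, 0, 0]}, {"claw": 200, "delta_pos": [0, 42, -5], "delta_rot": [0, 0, 0]}, {"claw": 200, "delta_pos": [0, 42, 0], "delta_rot": [0, 0, 0]}, {"claw": 200, "delta_pos": [0, 42, 20], "delta_rot": [0, 0, 0]}, {"claw": 200, "delta_pos": [0, 42, 40.4], "delta_rot": [0, 0, 0]}, {"claw": 200, "delta_pos": [0, 42, 40.4], "delta_rot": [0, 0, 0]}, {"claw": 200, "delta_pos": [0, 42, 40.4], "delta_rot": [0, 0, 0]}])

```text
t: 9.52
position: [0.6243, 0.1973, 0.1778]
ee_rot: [0.924, 0.382, -0.0, -0.0]
force: [0.5, -0.7, -1.9]
gripper_width: 0.748
```

```bash
python3 - <<'E'
from rig import *
from h import *
S=grab_frame("side")
crop(S["frame"],235,90,75,75,8,"s_d",10)
E
python3 go.py .6139 .2055 .1783 44.8
```

```text
t 9.575 pos [0.6246 0.1975 0.1783] F [-0.34 -0.5  -1.02] w 0.75
q [0.31 0.51 0.09 1.15 0.   1.09]
dpos mm [ -1.9 -13.3  -0. ] drot deg [-0.  -0.   0.1]
```

View pics/s_d.png

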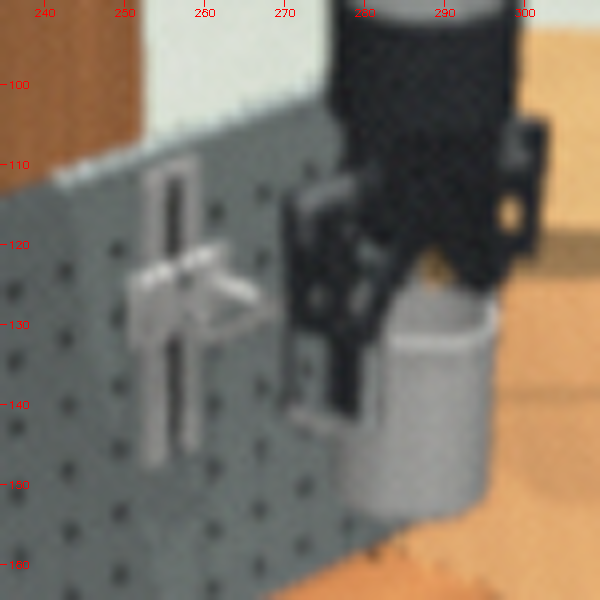

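Emit:
step_arm(increments=[{"claw": 200, "delta_pos": [0, -6, 0], "delta_rot": [0, 0, 0]}, {"claw": 200, "delta_pos": [0, -12, 0], "delta_rot": [0, 0, 0]}, {"claw": 200, "delta_pos": [0, -12, 0], "delta_rot": [0, 0, 0]}])

```text
t: 9.95
position: [0.6151, 0.2065, 0.1779]
ee_rot: [0.924, 0.382, -0.0, -0.0]
force: [0.4, -0.4, -1.8]
gripper_width: 0.748
```

Emit:
step_arm(increments=[{"claw": 200, "delta_pos": [0, -1.5, 0], "delta_rot": [0, 0, 0]}, {"claw": 200, "delta_pos": [0, -3, 0], "delta_rot": [0, 0, 0]}])

```text
t: 10.2
position: [0.6135, 0.208, 0.1775]
ee_rot: [0.924, 0.382, -0.0, -0.0]
force: [0.9, -1.3, -1.5]
gripper_width: 0.743
```

Emit:
step_arm(increments=[{"claw": 200, "delta_pos": [0, -1, 0], "delta_rot": [0, 0, 0]}, {"claw": 200, "delta_pos": [0, -2, 0], "delta_rot": [0, 0, 0]}])

```text
t: 10.45
position: [0.6125, 0.209, 0.1775]
ee_rot: [0.924, 0.381, -0.0, 0.0]
force: [1.4, -1.7, -1.0]
gripper_width: 0.75
```

Emit:
step_arm(increments=[{"claw": 200, "delta_pos": [0, -0.7, 0], "delta_rot": [0, 0, 0]}, {"claw": 200, "delta_pos": [0, -1.5, 0], "delta_rot": [0, 0, 0]}])

```text
t: 10.7
position: [0.6112, 0.2103, 0.1775]
ee_rot: [0.924, 0.381, -0.0, -0.0]
force: [2.9, -1.8, -1.3]
gripper_width: 0.748
```

Emit:
step_arm(increments=[{"claw": 200, "delta_pos": [0, -0.7, 0], "delta_rot": [0, 0, 0]}, {"claw": 200, "delta_pos": [0, -1.5, 0], "delta_rot": [0, 0, 0]}])

```text
t: 10.95
position: [0.6101, 0.2116, 0.1775]
ee_rot: [0.924, 0.382, -0.0, -0.0]
force: [2.2, -2.6, -1.8]
gripper_width: 0.744
```

Emit:
step_arm(increments=[{"claw": 200, "delta_pos": [0, -1, 0], "delta_rot": [0, 0, 0]}, {"claw": 200, "delta_pos": [0, -2, 0], "delta_rot": [0, 0, 0]}])

```text
t: 11.2
position: [0.6086, 0.213, 0.1776]
ee_rot: [0.924, 0.382, -0.0, -0.0]
force: [3.2, -2.3, -0.8]
gripper_width: 0.748
```

The force stays near 3–4 N over 4 mm, so the gate is giving way rather than the nose blocking it. I'll keep pressing.

Emit:
step_arm(increments=[{"claw": 200, "delta_pos": [0, -1.5, 0], "delta_rot": [0, 0, 0]}, {"claw": 200, "delta_pos": [0, -3, 0], "delta_rot": [0, 0, 0]}, {"claw": 200, "delta_pos": [0, -4.5, 0], "delta_rot": [0, 0, 0]}])

```text
t: 11.58
position: [0.6055, 0.2161, 0.1777]
ee_rot: [0.924, 0.382, -0.0, -0.0]
force: [3.7, -2.5, -0.4]
gripper_width: 0.749
```

Emit:
step_arm(increments=[{"claw": 200, "delta_pos": [0, -1.5, 0], "delta_rot": [0, 0, 0]}, {"claw": 200, "delta_pos": [0, -3, 0], "delta_rot": [0, 0, 0]}, {"claw": 200, "delta_pos": [0, -4.5, 0], "delta_rot": [0, 0, 0]}])

```text
t: 11.95
position: [0.602, 0.2193, 0.1773]
ee_rot: [0.924, 0.382, -0.001, -0.0]
force: [3.5, -3.8, -0.9]
gripper_width: 0.749
```

Emit:
step_arm(increments=[{"claw": 200, "delta_pos": [0, -1.5, 0], "delta_rot": [0, 0, 0]}, {"claw": 200, "delta_pos": [0, -3, 0], "delta_rot": [0, 0, 0]}])

```text
t: 12.2
position: [0.5998, 0.2214, 0.1772]
ee_rot: [0.924, 0.382, -0.001, -0.0]
force: [2.9, -3.9, -2.5]
gripper_width: 0.748
```

Emit:
step_arm(increments=[{"claw": 200, "delta_pos": [0, -1.5, 0], "delta_rot": [0, 0, 0]}, {"claw": 200, "delta_pos": [0, -3, 0], "delta_rot": [0, 0, 0]}])

```text
t: 12.45
position: [0.5974, 0.2237, 0.177]
ee_rot: [0.924, 0.382, -0.001, -0.001]
force: [3.3, -1.9, -4.1]
gripper_width: 0.749
```

Emit:
step_arm(increments=[{"claw": 200, "delta_pos": [0, -1.2, -0.4], "delta_rot": [0, 0, 0]}, {"claw": 200, "delta_pos": [0, -2.5, -0.4], "delta_rot": [0, 0, 0]}])

```text
t: 12.7
position: [0.5956, 0.2255, 0.1775]
ee_rot: [0.924, 0.382, -0.001, -0.001]
force: [1.9, -1.9, -4.8]
gripper_width: 0.749
```

Emit:
step_arm(increments=[{"claw": 200, "delta_pos": [0, -1, 0], "delta_rot": [0, 0, 0]}, {"claw": 200, "delta_pos": [0, -2, 0], "delta_rot": [0, 0, 0]}])

```text
t: 12.95
position: [0.594, 0.227, 0.1773]
ee_rot: [0.924, 0.382, -0.001, -0.001]
force: [0.4, -0.0, -7.1]
gripper_width: 0.747
```

Emit:
step_arm(increments=[{"claw": 200, "delta_pos": [0, -1, 0], "delta_rot": [0, 0, 0]}, {"claw": 200, "delta_pos": [0, -2, 0], "delta_rot": [0, 0, 0]}])

```text
t: 13.2
position: [0.5932, 0.2289, 0.1786]
ee_rot: [0.924, 0.382, 0.0, -0.001]
force: [-0.4, 0.0, -2.2]
gripper_width: 0.749
```

Emit:
step_arm(increments=[{"claw": 200, "delta_pos": [0, -1, 0], "delta_rot": [0, 0, 0]}, {"claw": 200, "delta_pos": [0, -2, 0], "delta_rot": [0, 0, 0]}])

```text
t: 13.45
position: [0.5919, 0.2299, 0.1781]
ee_rot: [0.924, 0.382, -0.0, -0.001]
force: [0.7, -0.1, -1.5]
gripper_width: 0.746
```

The force dropped to zero at bar x≈44 mm in the mug frame, so the gate has sprung past. I'll check with a picture and then a gentle pull back against the shut gate.

Emit:
step_arm(increments=[{"claw": 200, "delta_pos": [0, 5, 0], "delta_rot": [0, 0, 0]}, {"claw": 200, "delta_pos": [0, 10, 0], "delta_rot": [0, 0, 0]}, {"claw": 200, "delta_pos": [0, 14, 0], "delta_rot": [0, 0, 0]}, {"claw": 200, "delta_pos": [0, 14, 0], "delta_rot": [0, 0, 0]}])

```text
t: 13.95
position: [0.6021, 0.2193, 0.1778]
ee_rot: [0.924, 0.381, -0.0, -0.0]
force: [-0.1, 0.8, -1.8]
gripper_width: 0.745
```

Run:
```python
from rig import *
from h import *
S=grab_frame("side")
crop(S["frame"],235,90,75,75,8,"s_e",10)
```

```text
(no output)
```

View pics/s_e.png

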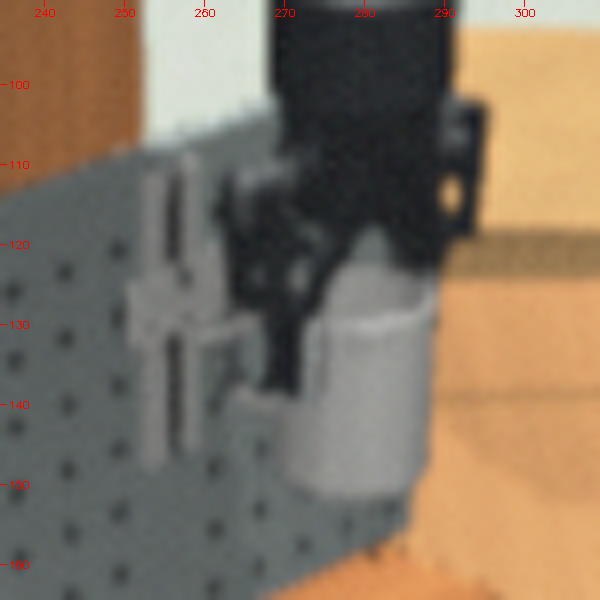

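Emit:
step_arm(increments=[{"claw": 200, "delta_pos": [0, 1, 0], "delta_rot": [0, 0, 0]}, {"claw": 200, "delta_pos": [0, 1.5, 0], "delta_rot": [0, 0, 0]}])

```text
t: 14.25
position: [0.6028, 0.2187, 0.1779]
ee_rot: [0.924, 0.382, -0.0, -0.0]
force: [-0.3, -0.2, -1.4]
gripper_width: 0.747
```

Emit:
step_arm(increments=[{"claw": 200, "delta_pos": [0, 0.7, 0], "delta_rot": [0, 0, 0]}, {"claw": 200, "delta_pos": [0, 1, 0], "delta_rot": [0, 0, 0]}])

```text
t: 14.5
position: [0.6035, 0.218, 0.1779]
ee_rot: [0.924, 0.382, -0.0, -0.0]
force: [-0.4, 0.4, -1.8]
gripper_width: 0.745
```

Emit:
step_arm(increments=[{"claw": 200, "delta_pos": [0, 0.7, 0], "delta_rot": [0, 0, 0]}, {"claw": 200, "delta_pos": [0, 1.2, 0], "delta_rot": [0, 0, 0]}])

```text
t: 14.75
position: [0.6044, 0.2171, 0.1779]
ee_rot: [0.924, 0.382, -0.0, -0.0]
force: [-0.6, 0.8, -1.2]
gripper_width: 0.747
```

Emit:
step_arm(increments=[{"claw": 200, "delta_pos": [0, 0.5, 0], "delta_rot": [0, 0, 0]}, {"claw": 200, "delta_pos": [0, 0.8, 0], "delta_rot": [0, 0, 0]}])

```text
t: 15.0
position: [0.6047, 0.2167, 0.1778]
ee_rot: [0.924, 0.382, -0.001, -0.001]
force: [-0.8, 1.0, -1.5]
gripper_width: 0.75
```

Emit:
step_arm(increments=[{"claw": 200, "delta_pos": [0, 0.4, 0], "delta_rot": [0, 0, 0]}, {"claw": 200, "delta_pos": [0, 0.7, 0], "delta_rot": [0, 0, 0]}])

```text
t: 15.25
position: [0.6049, 0.2166, 0.1777]
ee_rot: [0.924, 0.382, -0.001, -0.001]
force: [-3.0, 3.4, -2.1]
gripper_width: 0.749
```

Emit:
step_arm(increments=[{"claw": 200, "delta_pos": [0, 0.3, 0], "delta_rot": [0, 0, 0]}, {"claw": 200, "delta_pos": [0, 0.5, 0], "delta_rot": [0, 0, 0]}])

```text
t: 15.5
position: [0.605, 0.2164, 0.1776]
ee_rot: [0.924, 0.382, -0.001, -0.001]
force: [-3.9, 4.7, -2.9]
gripper_width: 0.743
```

The pull met a stiff stop at about 6 N with bar x≈61.5 mm, exactly the inner side of the shut gate, so it's latched. Next I'll centre the bar in the opening and pre-tilt the mug about it towards its hanging attitude.

Emit:
step_arm(increments=[{"claw": 200, "delta_pos": [0, -3, 2], "delta_rot": [0, 0, 0]}, {"claw": 200, "delta_pos": [0, -6.5, 6], "delta_rot": [0, 0, 0]}, {"claw": 200, "delta_pos": [0, -6.5, 6], "delta_rot": [0, 0, 0]}])

```text
t: 15.88
position: [0.6011, 0.22, 0.1714]
ee_rot: [0.924, 0.382, -0.001, 0.0]
force: [0.1, -0.7, -1.5]
gripper_width: 0.747
```

Emit:
step_arm(increments=[{"claw": 200, "delta_pos": [0, -1.4, 4.8], "delta_rot": [5, 0, 0]}, {"claw": 200, "delta_pos": [0, -3, 9.5], "delta_rot": [10, 0, 0]}, {"claw": 200, "delta_pos": [0, -3, 9.5], "delta_rot": [10, 0, 0]}])

```text
t: 16.25
position: [0.6, 0.2209, 0.1613]
ee_rot: [0.921, 0.379, -0.034, -0.08]
force: [-0.1, -0.8, -2.6]
gripper_width: 0.748
```

```bash
cat > st.py <<'E'
from rig import *
import numpy as np
from scipy.spatial.transform import Rotation as Ro
o=observe();R=Ro.from_quat(o["ee_rot"]).as_matrix()
print("t",round(o["t"],2),"p",np.round(o["position"],4),"F",np.round(o["force"],2),"q",np.round(o["joint_pos"],2),"tilt",round(np.degrees(np.arccos(-R[2,2])),1),"yaw",round(np.degrees(np.arctan2(R[1,0],R[0,0])),1))
b=R.T@(np.array([.5605,.2601,.1838])-o["position"])*1000
print("bar in mug x,y,h",np.round([-b[1]-.7,-b[0],43.2-b[2]],1))
E
python3 st.py
```

```text
t 16.25 p [0.6    0.2209 0.1613] F [-0.13 -0.83 -2.58] q [0.28 0.56 0.12 1.22 0.15 1.06] tilt 10.0 yaw 44.7
bar in mug x,y,h [58.   0.5 55.7]
```

Emit:
step_arm(increments=[{"claw": 200, "delta_pos": [0, -3, 5], "delta_rot": [5, 0, 0]}, {"claw": 200, "delta_pos": [0, -5, 10], "delta_rot": [10, 0, 0]}, {"claw": 200, "delta_pos": [0, -5, 10], "delta_rot": [10, 0, 0]}])

```text
t: 16.62
position: [0.5947, 0.2262, 0.1522]
ee_rot: [0.911, 0.375, -0.067, -0.16]
force: [0.5, -1.1, -0.9]
gripper_width: 0.747
```

```bash
python3 st.py
```

```text
t 16.62 p [0.5947 0.2262 0.1522] F [ 0.55 -1.06 -0.85] q [0.22 0.63 0.19 1.32 0.29 0.98] tilt 20.0 yaw 44.8
bar in mug x,y,h [55.3  0.5 56.4]
```

Emit:
step_arm(increments=[{"claw": 200, "delta_pos": [0, -1.5, 4.8], "delta_rot": [5, 0, 0]}, {"claw": 200, "delta_pos": [0, -3.1, 9.5], "delta_rot": [10, 0, 0]}, {"claw": 200, "delta_pos": [0, -5.4, 14], "delta_rot": [15, 0, 0]}, {"claw": 200, "delta_pos": [0, -7.9, 18.4], "delta_rot": [20, 0, 0]}, {"claw": 200, "delta_pos": [0, -7.9, 18.4], "delta_rot": [20, 0, 0]}])

```text
t: 17.25
position: [0.5846, 0.2364, 0.1372]
ee_rot: [0.869, 0.358, -0.132, -0.315]
force: [1.0, 0.0, -1.9]
gripper_width: 0.745
```

```bash
python3 st.py;python3 - <<'E'
from rig import *
from h import *
S=grab_frame("side")
crop(S["frame"],235,80,90,85,7,"s_f",10)
E
```

```text
t 17.25 p [0.5846 0.2364 0.1372] F [ 0.95  0.04 -1.93] q [0.13 0.82 0.36 1.58 0.53 0.79] tilt 40.0 yaw 44.9
bar in mug x,y,h [55.1  0.5 57.2]
```

View pics/s_f.png

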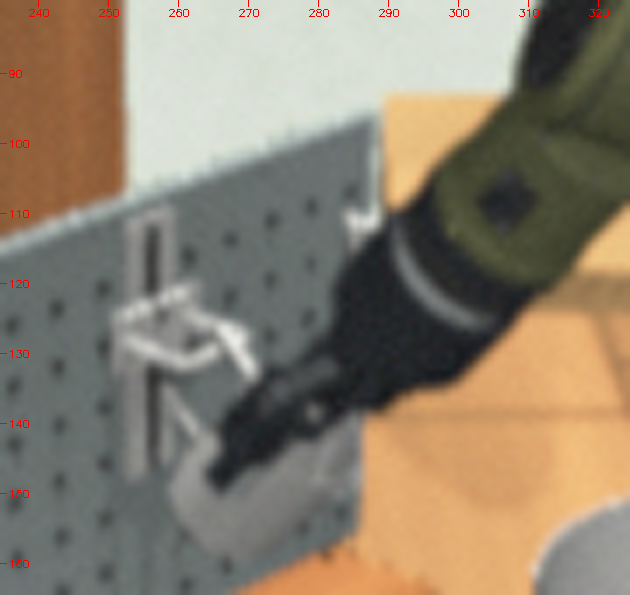

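The side view shows the handle ring hooked round the loop bar at about (265,130) and the mug tilted 40°. I'll lower it until the handle bears on the bar.

Emit:
step_arm(increments=[{"claw": 200, "delta_pos": [0, 1.6, 1.9], "delta_rot": [0, 0, 0]}, {"claw": 200, "delta_pos": [0, 3, 3.6], "delta_rot": [0, 0, 0]}, {"claw": 200, "delta_pos": [0, 3, 3.6], "delta_rot": [0, 0, 0]}])

```text
t: 17.68
position: [0.5845, 0.2372, 0.1346]
ee_rot: [0.868, 0.359, -0.131, -0.316]
force: [-0.3, -0.1, -1.0]
gripper_width: 0.75
```

Emit:
step_arm(increments=[{"claw": 200, "delta_pos": [0, 0.3, 0.4], "delta_rot": [0, 0, 0]}, {"claw": 200, "delta_pos": [0, 0.5, 0.6], "delta_rot": [0, 0, 0]}])

```text
t: 17.92
position: [0.5847, 0.2369, 0.1334]
ee_rot: [0.868, 0.359, -0.131, -0.316]
force: [-0.2, -0.9, -1.1]
gripper_width: 0.752
```

```bash
python3 st.py
```

```text
t 17.93 p [0.5847 0.2369 0.1334] F [-0.23 -0.91 -1.1 ] q [0.13 0.83 0.35 1.57 0.54 0.79] tilt 40.0 yaw 44.9
bar in mug x,y,h [57.4  0.8 60.2]
```

Emit:
step_arm(increments=[{"claw": 200, "delta_pos": [0, 0.4, 0.5], "delta_rot": [0, 0, 0]}, {"claw": 200, "delta_pos": [0, 0.7, 0.8], "delta_rot": [0, 0, 0]}])

```text
t: 18.18
position: [0.5847, 0.2369, 0.1325]
ee_rot: [0.868, 0.358, -0.131, -0.317]
force: [0.9, 0.9, -0.4]
gripper_width: 0.746
```

Emit:
step_arm(increments=[{"claw": 200, "delta_pos": [0, 0.3, 0.4], "delta_rot": [0, 0, 0]}, {"claw": 200, "delta_pos": [0, 0.5, 0.6], "delta_rot": [0, 0, 0]}])

```text
t: 18.42
position: [0.5846, 0.237, 0.1321]
ee_rot: [0.868, 0.358, -0.131, -0.317]
force: [0.4, 0.8, 3.0]
gripper_width: 0.749
```

Emit:
step_arm(increments=[{"claw": 200, "delta_pos": [0, 0.3, 0.4], "delta_rot": [0, 0, 0]}, {"claw": 200, "delta_pos": [0, 0.3, 0.4], "delta_rot": [0, 0, 0]}])

```text
t: 18.68
position: [0.5846, 0.2372, 0.1318]
ee_rot: [0.868, 0.358, -0.131, -0.317]
force: [-0.4, -0.6, 5.1]
gripper_width: 0.747
```

Emit:
step_arm(increments=[{"claw": 200, "delta_pos": [0, -0.3, -0.4], "delta_rot": [0, 0, 0]}, {"claw": 64, "delta_pos": [0, -0.3, -0.4], "delta_rot": [0, 0, 0]}, {"claw": 58, "delta_pos": [0, -0.3, -0.4], "delta_rot": [0, 0, 0]}, {"claw": 50, "delta_pos": [0, -0.3, -0.4], "delta_rot": [0, 0, 0]}, {"claw": 30, "delta_pos": [0, -0.3, -0.4], "delta_rot": [0, 0, 0]}, {"claw": 0, "delta_pos": [0, -0.3, -0.4], "delta_rot": [0, 0, 0]}, {"claw": 0, "delta_pos": [0, -0.3, -0.4], "delta_rot": [0, 0, 0]}, {"claw": 0, "delta_pos": [0, -0.3, -0.4], "delta_rot": [0, 0, 0]}], force=20)

```text
t: 19.68
position: [0.5847, 0.2368, 0.1315]
ee_rot: [0.868, 0.358, -0.131, -0.316]
force: [0.7, -0.2, 0.4]
gripper_width: 0.999
```

```bash
python3 st.py;python3 - <<'E'
from rig import *
from h import *
S=grab_frame("side")
crop(S["frame"],235,80,90,85,7,"s_h",10)
E
```

```text
t 19.68 p [0.5847 0.2368 0.1315] F [ 0.71 -0.22  0.35] q [0.13 0.83 0.35 1.56 0.54 0.78] tilt 40.1 yaw 44.9
bar in mug x,y,h [58.6  0.8 61.7]
```

View pics/s_h.png

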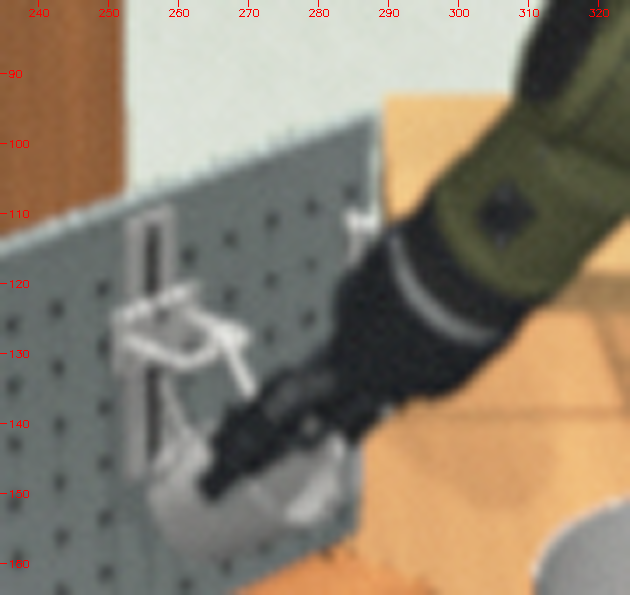

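The gripper is open and the mug hangs from the loop. I'll back straight out along the tool axis.

Emit:
step_arm(increments=[{"claw": 0, "delta_pos": [0, 0, -10], "delta_rot": [0, 0, 0]}, {"claw": 0, "delta_pos": [0, 0, -25], "delta_rot": [0, 0, 0]}, {"claw": 0, "delta_pos": [0, 0, -45], "delta_rot": [0, 0, 0]}, {"claw": 0, "delta_pos": [0, 0, -70], "delta_rot": [0, 0, 0]}, {"claw": 0, "delta_pos": [0, 0, -100], "delta_rot": [0, 0, 0]}, {"claw": 0, "delta_pos": [0, 0, -130], "delta_rot": [0, 0, 0]}, {"claw": 0, "delta_pos": [0, 0, -130], "delta_rot": [0, 0, 0]}, {"claw": 0, "delta_pos": [0, 0, -130], "delta_rot": [0, 0, 0]}])

```text
t: 20.72
position: [0.6437, 0.1777, 0.2303]
ee_rot: [0.868, 0.358, -0.131, -0.317]
force: [-0.7, -0.1, -0.5]
gripper_width: 1.001
```

```bash
python3 st.py;python3 - <<'E'
from rig import *
from h import *
S=grab_frame("side");T=grab_frame("top")
crop(S["frame"],205,80,110,85,7,"s_i",10)
cv2.imwrite("pics/t_i.png",cv2.resize(T["frame"][:,:,::-1],(800,600)))
E
```

```text
t 20.73 p [0.6437 0.1777 0.2303] F [-0.66 -0.15 -0.5 ] q [0.04 0.93 0.83 1.98 0.5  0.7 ] tilt 40.1 yaw 44.9
bar in mug x,y,h [ 59.    0.8 -67.8]
```

View pics/s_i.png

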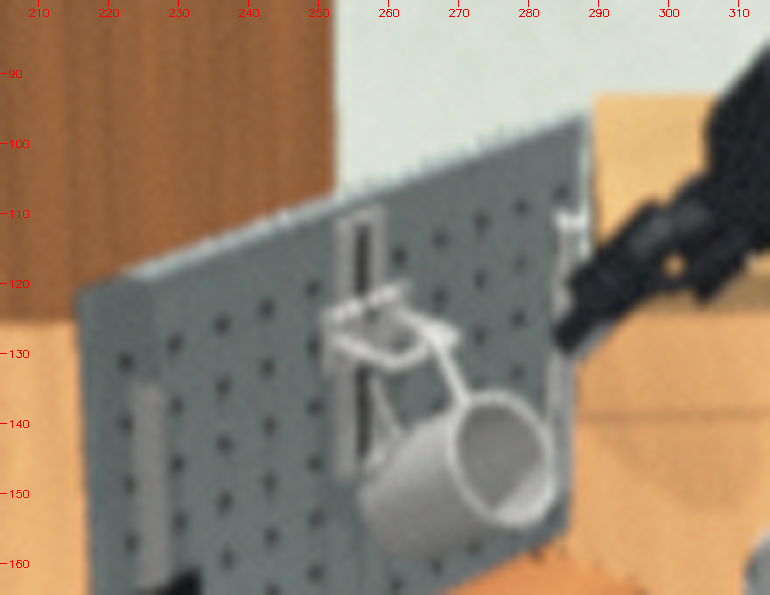

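View pics/t_i.png

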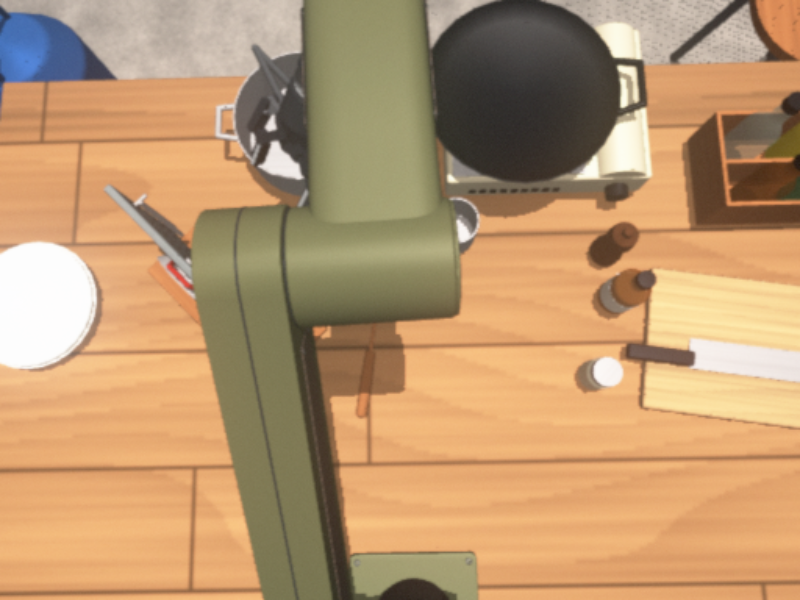

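The mug hangs by its handle from the bar (bar at about (263,129), mug mouth at about (276,145)), clear of the fingers. I'll check that it's at rest.

Emit:
step_arm(increments=[{"claw": 0, "delta_pos": [0, 0, -10], "delta_rot": [0, 0, 0]}, {"claw": 0, "delta_pos": [0, 0, -10], "delta_rot": [0, 0, 0]}, {"claw": 0, "delta_pos": [0, 0, -10], "delta_rot": [0, 0, 0]}, {"claw": 0, "delta_pos": [0, 0, -10], "delta_rot": [0, 0, 0]}])

```text
t: 21.32
position: [0.6479, 0.1733, 0.2384]
ee_rot: [0.868, 0.359, -0.131, -0.317]
force: [0.6, 0.5, 0.3]
gripper_width: 1.004
```

Run:
```python
from rig import *
from h import *
A=grab_frame("side");[grab_frame("top") for _ in range(2)];B=grab_frame("side")
w=(slice(115,168),slice(248,283))
d=np.abs(A["frame"].astype(int)-B["frame"].astype(int))
print("mug diff",d[w].mean(),d[w].max(),"bg",d[180:300,300:500].mean())
o=observe();print(o["t"],o["force"],np.abs(o["qvel"]).max())
for t in("plain_mug","glass_bowl","oil_bottle","spice_jar","pepper_mill","spoon"):
    print(t,[[int(v) for v in r["extent"]] for r in cut_out(B,t)[:1]])
if d[w].mean()<d[180:300,300:500].mean()+2: job_done();print("done")
```

```text
mug diff 1.549685534591195 7 bg 1.7706666666666666
21.525 [ 0.57062194 -0.37673013 -0.22862246] 0.0037623665180891437
plain_mug [[284, 203, 27, 39]]
glass_bowl [[270, 174, 46, 31]]
oil_bottle []
spice_jar [[192, 260, 22, 42]]
pepper_mill [[277, 258, 25, 48]]
spoon [[190, 201, 71, 12]]
the job is handed in; nothing more can be done
done
```

The mug is hanging from the loop by its handle and the job is handed in, at 21.5 s; no verdict is reported.

- **Finding the loop:** I gripped the mug across its wall and lowered the handle's bottom arm onto the bar. Contact put the bar's centre at z ≈ 0.184 m, against 0.185 m from the images.
- **Snapping it on:** I pressed the gate in at bar height ≈ 49–50 mm on the mug. The force was about 3–5 N until the bar passed inside. A gentle pull back then met a stiff stop at about 6 N where the shut gate should be, so I take it as latched.
- **Hanging and release:** I tilted the mug 40° towards its hanging attitude, lowered it onto the bar and opened the gripper. The highest contact force I read was about 7 N, at the ends of moves only.

**Last checks:**
- **Mug:** the side picture shows it hanging on the bar, and it did not move between two pictures taken about 0.15 s apart.
- **Gripper:** it is well clear of the mug, and the wrist force is near zero.
- **Other things:** five of the six kitchen things were found within a few pixels of where they started. The network missed the oil bottle in the final side image. In the last top picture, taken just before, it stands in its original place.

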